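Press a power module onto its heat sink in a locking clamp with a finned jaw

TASK

Bond the power module to its big aluminium heat sink in the bench's locking clamp: lower the heat sink upright into the open clamp, module towards the rubber pad, so that its fins slide down between the blades of the finned jaw, all five blades among its six fins, until it stands fully down on the ledge. Squeeze the clamp's two handles together until the clamp goes over centre and stays locked on the module by itself, and leave it locked with your hands off for at least two seconds. Then flick the release lever to free the clamp, so that it springs fully open, and leave the heat sink standing in the finned jaw; disturb nothing else on the bench.

Things in the scene. Friction and masses are not known exactly. Their poses are not given: they have to be found in the camera images.
- sink_mid (a point): centre (half-way up) of the big bright aluminium heat sink with a black power module on it: loose, standing on end. Axes: x across the fins, y from fins towards module, z up along the fins. 48 mm wide in x over the flat outer fins (grasp there), 40 mm tall; fins y -18 to +6 mm, base plate y 6 to 12, module (30 mm wide) y 12 to 19.5
- finned_sink: the same heat sink, 0.12 to 0.2 kg; origin 20 mm below sink_mid, same axes. Six full-height fins 3 mm thick at 9 mm pitch (x = +-4.5, +-13.5, +-22.5 mm), so five gaps 6 mm wide, open at the lower end
- comb_seat (a point): where sink_mid must come, with its axes the same, in the clamp's fixed finned jaw; 45 mm above the worktop. Axes: x along the clamp from handles to jaws, y from finned jaw to moving jaw, z up. Five upright blades 3.2 mm thick at x = 0, +-9, +-18 mm, y -20 to +6, with round tops 14.6 mm above this point: each fin has 1.4 mm of play per side. Fins enter from above; ledge 20 mm below
- clamp: locking clamp, steel, 300 mm long, on a grey plate 8 mm thick fixed to the worktop; origin on the worktop under its main pivot, axes as comb_seat's, which is at (95, -10, 45) mm here. Its jaws, handles and lever lie 45 mm above the worktop; nothing on it is over 63 mm high. Beside the heat sink there are 35 mm free for a finger in +-x; a heat sink set down up to 10 mm short (+y) gets pushed in by the pad
- pad: sprung rubber-faced pad of the moving jaw, 22 mm across, 45 mm above the worktop; presses in -y on the module's middle with about 25 N when locked. Origin 10 mm behind its face; when open, about 16 mm off a seated module
- handle_grip (a point): middle of the moving handle's grip (bar 9 mm thick, 18 mm tall), 45 mm above the worktop; axes turn with it: x along it to the jaws, y outwards. From comb_seat (its axes): x = -163, y = +65 mm open, x = -168, y = +36 mm locked. Outside width over both handles here: 70 mm open, 41 mm locked
- fixed_grip (a point): middle of the fixed handle, a bar 9 mm thick (y), 18 mm tall, 45 mm above the worktop; does not move; axes as comb_seat's, at x = -167, y = +4 mm from comb_seat. Its outer face looks to -y
- handle (a joint): angle of the moving handle against its jaw, rad: 0 open (a spring of 4 to 5 N holds it there), grows as the handles are squeezed; pad meets the module near 0.35, stiffest near 0.45 (about 13 N at handle_grip), snaps over centre above 0.55 and rests at 0.68 locked
- lever_tip (a point): rear paddle of the release lever (strip 4.5 mm thick, 12 mm tall, free 11 mm either way along x), 45 mm above the worktop, carried by the moving handle on its inner side and standing out behind both handles. Locked: x = -257, y = +16 mm from comb_seat. Push it there in comb_seat's +y (away from the fixed handle's side) to free the clamp; the handle then springs 70 mm out in +y
- lever (a joint): angle of the release lever against the moving handle, rad: 0 at rest (a weak spring returns it), grows as it is pushed; it takes about 4 N and a push of about 20 mm at lever_tip (0.15) until the clamp pops open
- small_heatsink: small black finned heat sink, 25x42x20 mm, not part of the job: leave alone
- nine_volt: block battery lying flat, 49x27x18 mm, bystander
- flux_pot: white pot with a beige lid, 38 mm across, 38 mm tall, bystander
- yellow_driver: screwdriver with yellow handle lying flat, 189 mm long, bystander
- green_board: green circuit board lying flat, 50x62x19 mm, bystander
- relay: clear-cased relay standing upright, 28x21x36 mm, bystander

How it is judged:
By the outcome, as a careful person would: the job done as asked, in the order asked, and still so for the second after the job is handed in, with the robot touching nothing.
It also fails if it takes over 54 s, if anything falls off the work surface, if the arm or the gripper's body presses on something with over 40 N, if the wrist force passes 120 N, or if a joint passes its speed limit or range.

ROBOT

A 7-joint arm with a two-finger parallel gripper is mounted at the origin on a cart in front of the work surface, level with it; the furniture and walls round the work are solid. World frame = base frame: x ahead of the robot, y to its left, z up, the work surface at z = 0. Lengths are in m, angles in rad, forces in N, time in s.
With the tool pointing down it reaches from about 0.425 to 0.925 m from the base axis. Payload 6.8 kg.
Tool frame: the origin (TCP) lies at the very end of the fingers, on their centre line; the grasp point (between the pads) lies 19 mm behind it (bot.grip_depth is the distance from the TCP to the grasp point, in m); z points along the fingers, y is the direction in which the jaws open and shut (so a half turn about z gives the same grasp; the last joint's range is limited). The gripper opens to 85 mm and grips with 20 to 120 N. Pads are 22 mm wide; open, the fingers measure 114 mm over their backs; the gripper's body (76 mm by 85 mm) begins 54 mm behind the grasp point. The pads swing forward as they close: fully open they stand 13 mm farther back than shut.
Start: joints at [1.173, 0.477, 0.022, 1.555, -0.011, 1.109, -0.083], TCP at [0.193, -0.647, 0.231] pointing down, gripper open.
Joint ranges: [-2.96, 2.96], [-0.34, 2.1], [-1.41, 1.46], [0.24, 2.44], [-1.37, 4.51], [0.17, 1.92], [-2.96, 2.96]. Speed limits (rad/s): [2.39, 2.39, 3.14, 3.14, 3.14, 3.14, 3.14].

INTERFACE

Orientations are given as a unit quaternion [w, x, y, z].
In Python, from station import bot gives the robot as it stands.
- The arm moves only by the tool step_arm, never from a script. Its argument "increments" is a list of rows, each a list of 7 numbers: the shift along the world's x, y, z in m, then the turn, a rotation vector about the world's x, y, z in degrees, then the gripper command: -1 is fully open, 1 is shut, values between are in proportion. In form: [[dx, dy, dz, rx, ry, rz, fingers], ...]. A call has 1 to 10 rows; each row is the pose to reach, as a shift and turn from the pose commanded when the call began; what a row does not reach only later rows make up. A row lasts 1/12 s, in which the tool goes at most 41.7 mm and 7.16 degrees, less where a joint would pass 70% of its speed; a pose out of reach is approached as far as the arm can. A call with a gripper value outside its range is refused whole. The fingers move at their own pace and stop on an object; "force" is the grip in N (left out, the last holds). Time passes only in rows, so rows that repeat a pose let the fingers close. It gives the time, the measured TCP pose, the force and the opening at its end, in the units of the state.
- bot.get_obs(): the state, without advancing time (a new reading comes with each control period).
- bot.read_camera(name): name is "scene" or "top" or "wrist"; returns a dict with "color" (384x512x3 uint8, red, green, blue), "intrinsics" (3x3 intrinsics, pixels), "extrinsics" (4x4, takes a point from camera to world coordinates). Camera axes: x right, y up, looking along -z (the intrinsics and any distortion apply to the point x, -y, -z); pixel columns grow to the right and rows downward; lengths in m; the calibration is good to about 2 mm. The wrist camera is an equidistant fisheye: a pixel r from the principal point sees the ray r / f radians off the axis. A picture is of the moment at which its call begins. There is no depth.
- bot.hand_in(): hands the job in, once; it reports no verdict.
Trained networks look in the newest picture that a camera, given by its name, has taken for a name from the list of things; names that differ only in an ending like _2 or _b are one class to them, and where a whole thing is asked for, a point or a joint stands for the part that bears it (a point fixed in the world has none). Each returns a list of dicts, best first, with "conf" (0 to 1); they miss things now and then, are a little off and sometimes report something else, mostly with a low value. They report only what shows in the picture. A call takes as long as a camera call.
- bot.recognise(thing, camera): "location" ([column, row] as shares, 0 to 1, of the picture: columns of its width, rows of its height, amid what is visible of it).
- bot.place_of(thing, camera): "location" ([column, row] as shares, 0 to 1, of the picture: columns of its width, rows of its height: a listed point, or the origin of a listed thing).
The state is a dict: "t": time; "q": joint angles; "joint_vel": joint speeds; "joint_torque": joint torques, N m; "eef_pos": TCP position; "tool_rot": TCP orientation; "contact_force": force on the tool from outside, world axes, zero at the start; "torque": the same for the moment, N m; "gripper_width": opening from 0.0 (shut) to 1.0 (fully open).
Only numpy, scipy, OpenCV 4.12 (cv2) and the standard library are available. Lean on these libraries where they do the work, as an engineer would, in place of code of your own. Each camera call takes 0.05 s, during which the arm holds its last target.

## Working session

There is one attempt and no reset: what is moved stays moved. The work goes in short steps, Python scripts to look and compute and a tool call to move; the robot and the scene stay as the last step left them, time stands still between calls to the robot, and variables do not carry over. Pictures are saved under pics/ and viewed, and the job is handed in when it is done.

Besides the shell and the picture viewer there is one more tool, called after "Request:" as name(argument=value, ...) on one line, values as JSON. step_arm: Moves the arm, as the interface text tells. Its arguments: {"type":"object","properties":{"increments":{"type":"array","items":{"type":"array","items":{"type":"number"}}},"force":{"type":"number"}},"required":["increments"]}

```bash
mkdir -p pics; ls
cat > h.py <<'E'
from station import bot
import numpy as np, cv2
def snap(cam,fn):
    r=bot.read_camera(cam); cv2.imwrite('pics/'+fn+'.png',r['color'][:,:,::-1]); return r
def ray(r,uv,fish=False):
    K=r['intrinsics'];E=r['extrinsics']
    x=(uv[0]-K[0][2])/K[0][0]; y=(uv[1]-K[1][2])/K[1][1]
    if fish:
        th=np.hypot(x,y); s=np.sin(th)/max(th,1e-9); d=np.array([x*s,-y*s,-np.cos(th)])
    else: d=np.array([x,-y,-1.])
    d=E[:3,:3]@d; return E[:3,3],d/np.linalg.norm(d)
def atz(r,uv,z,fish=False):
    o,d=ray(r,uv,fish); return o+d*(z-o[2])/d[2]
def proj(r,p,fish=False):
    E=r['extrinsics'];K=r['intrinsics']
    c=E[:3,:3].T@(np.array(p)-E[:3,3]); x,y,z=c[0],-c[1],-c[2]
    if fish:
        th=np.arctan2(np.hypot(x,y),z); s=th/max(np.hypot(x,y),1e-9); return np.array([K[0][0]*x*s+K[0][2],K[1][1]*y*s+K[1][2]])
    return np.array([K[0][0]*x/z+K[0][2],K[1][1]*y/z+K[1][2]])
E
python3 - <<'E'
from h import *
H={'sink_mid':.02,'comb_seat':.045,'clamp':0.0,'pad':.045,'handle_grip':.045,'fixed_grip':.045,'lever_tip':.045,'small_heatsink':.0,'nine_volt':.0,'flux_pot':.0,'yellow_driver':.0,'green_board':.0,'relay':.0}
for c in ['scene','top','wrist']:
    r=snap(c,c+'0')
    print(c,r['intrinsics'].round(1).tolist(),r['extrinsics'].round(3).tolist())
    for n,z in H.items():
        for d in bot.place_of(n,c)[:2]:
            uv=np.array(d['location'])*[512,384]
            print(c,n,round(d['conf'],2),uv.round(1),atz(r,uv,z,c=='wrist').round(4))
print(bot.get_obs())
E
```

```text
pics
scene [[418.6, 0.0, 251.9], [0.0, 418.6, 197.2], [0.0, 0.0, 1.0]] [[0.452, 0.47, -0.758, -0.451], [-0.892, 0.252, -0.376, -0.548], [0.014, 0.846, 0.533, 0.725], [0.0, 0.0, 0.0, 1.0]]
scene sink_mid 0.51 [174.  174.9] [0.5539 0.2517 0.02  ]
scene sink_mid 0.21 [203.9 224.2] [0.3579 0.006  0.02  ]
scene comb_seat 0.89 [345.1 202.8] [ 0.6206 -0.3284  0.045 ]
scene clamp 0.89 [333.1 231.4] [ 0.5259 -0.3265  0.    ]
scene handle_grip 0.81 [307.  225.4] [ 0.458  -0.2677  0.045 ]
scene lever_tip 0.57 [282.6 239.6] [ 0.3679 -0.2333  0.045 ]
scene small_heatsink 0.69 [204.7 224.3] [0.3817 0.0194 0.    ]
scene flux_pot 0.53 [329.7 200.2] [ 0.6829 -0.2653  0.    ]
scene flux_pot 0.48 [344.5 202.3] [ 0.6935 -0.3114  0.    ]
scene yellow_driver 0.55 [368.9 279.6] [ 0.3746 -0.4668  0.    ]
scene green_board 0.59 [172.4 177.2] [0.5663 0.2694 0.    ]
scene green_board 0.58 [380.8 249.4] [ 0.5081 -0.4673  0.    ]
scene relay 0.69 [382.7 249.7] [ 0.5092 -0.4722  0.    ]
top [[388.6, 0.0, 251.0], [0.0, 388.6, 191.7], [0.0, 0.0, 1.0]] [[-0.014, 0.988, -0.153, 0.345], [-1.0, -0.013, 0.004, -0.045], 
[... 1153 characters left out ...]
1.0]]
{'t': 2.1, 'q': array([ 1.17287452,  0.47697509,  0.02238943,  1.55538687, -0.01151606,
        1.10928413, -0.08309989]), 'joint_vel': array([-0.00040109, -0.00126764,  0.00127927, -0.00100986, -0.00105319,
       -0.00034501,  0.00123686]), 'joint_torque': array([ 3.84777650e-04, -5.96311712e+01,  1.60654306e+00, -2.81538749e+01,
        1.24791460e-02,  1.68924915e-03,  1.93970817e-05]), 'eef_pos': array([ 0.19292932, -0.64687161,  0.23132997]), 'tool_rot': array([3.27784123e-05, 9.89520120e-01, 1.44395053e-01, 2.47597791e-05]), 'contact_force': array([0.02022526, 0.1345831 , 0.43883112]), 'torque': array([-0.02570839,  0.00441544,  0.00800311]), 'gripper_width': 0.9987713994509334}
```

View pictures.

View pics/scene0.png

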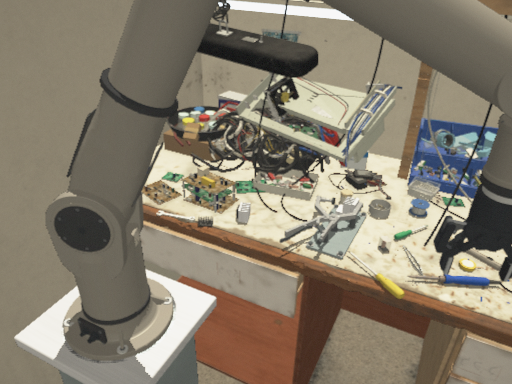

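```bash
python3 -c "
import cv2
i=cv2.imread('pics/top0.png'); cv2.imwrite('pics/t1.png',cv2.resize(i[100:300,200:420],None,fx=3.6,fy=3,interpolation=cv2.INTER_CUBIC)[:600,:800]);cv2.imwrite('pics/t2.png',cv2.resize(i[170:240,220:300],None,fx=8,fy=8,interpolation=cv2.INTER_CUBIC))"
```

```text
(no output)
```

View pics/top0.png

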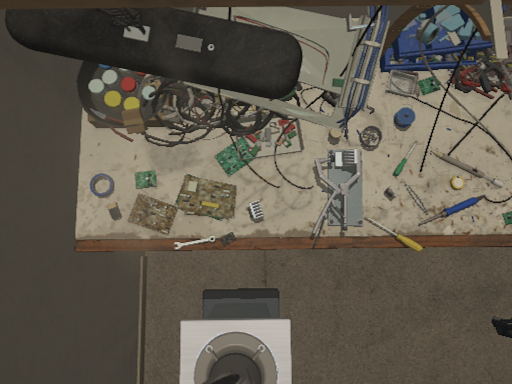

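View pics/t1.png

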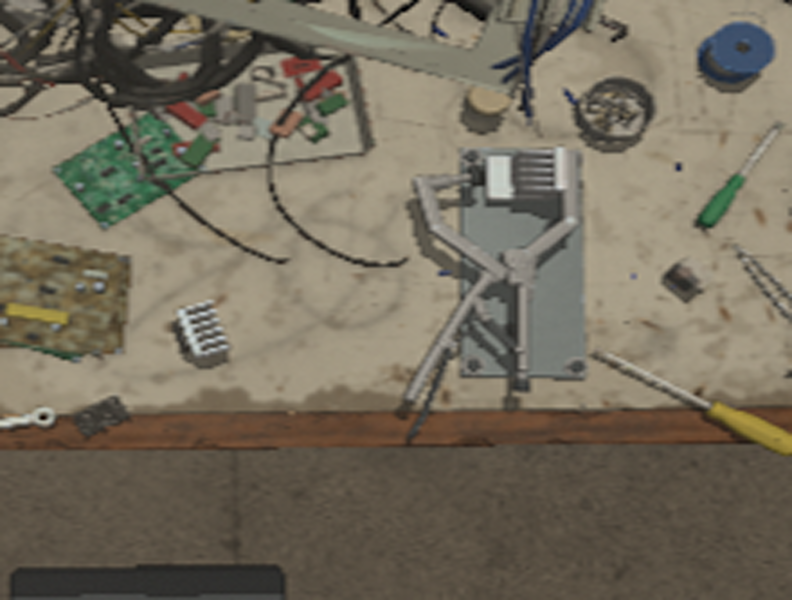

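View pics/t2.png

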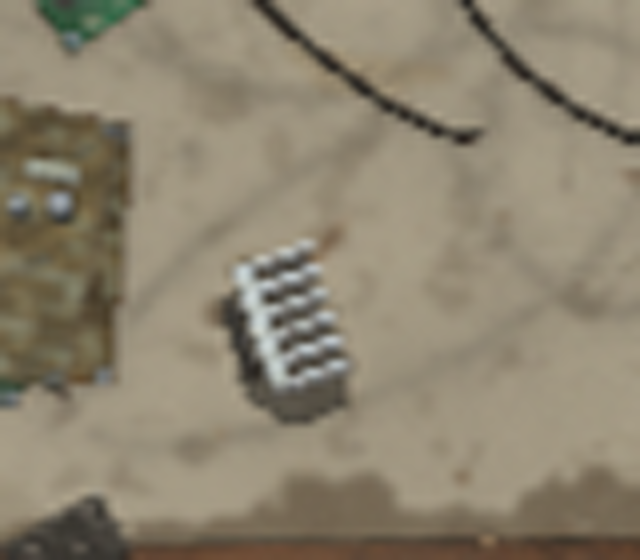

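The top view shows the heat sink at about px (257,207), with its fins to the right and the module to the left, turned by roughly +22°. The clamp is at px (340,190) with its jaws pointing up (world +x), and the yellow driver and pot are nearby. I'm moving over the clamp for a close wrist view.

Request:
step_arm(increments=[[0.287,0.297,0,0,0,65,-1],[0.287,0.297,0,0,0,65,-1],[0.287,0.297,0,0,0,65,-1],[0.287,0.297,0,0,0,65,-1],[0.287,0.297,0,0,0,65,-1],[0.287,0.297,0,0,0,65,-1],[0.287,0.297,0,0,0,65,-1],[0.287,0.297,0,0,0,65,-1],[0.287,0.297,0,0,0,65,-1],[0.287,0.297,0,0,0,65,-1]], force=40)

```text
t: 2.93
eef_pos: [0.4815, -0.3478, 0.2317]
tool_rot: [0.0, 0.755, 0.656, 0.0]
contact_force: [1.2, -1.5, 0.1]
gripper_width: 1.003
```

Run:
```python
from h import *
o=bot.get_obs();print(o['t'],o['eef_pos'],o['tool_rot'],o['q'].round(2))
r=snap('wrist','w1');import pickle;pickle.dump(r,open('w1.pkl','wb'))
for n in ['comb_seat','fixed_grip','sink_mid']:
    for d in bot.place_of(n,'wrist')[:2]:
        uv=np.array(d['location'])*[512,384]
        print(n,round(d['conf'],2),uv.round(1),atz(r,uv,.02 if 'sink' in n else .045,True).round(4))
i=r['color'][:,:,::-1];cv2.imwrite('pics/w1b.png',cv2.resize(i,(800,600),interpolation=cv2.INTER_CUBIC))
```

```text
2.9333 [ 0.48147206 -0.34779298  0.2316919 ] [3.15191803e-04 7.54601808e-01 6.56182838e-01 3.07853547e-04] [ 0.79  0.37 -0.35  1.74  0.14  1.06  0.26]
comb_seat 0.59 [372.  138.4] [ 0.6193 -0.3351  0.045 ]
fixed_grip 0.73 [228.7 144.4] [ 0.4536 -0.3214  0.045 ]
sink_mid 0.25 [147.3  85.6] [ 0.3624 -0.2359  0.02  ]
sink_mid 0.2 [283.6 131.2] [ 0.5181 -0.3183  0.02  ]
```

View pics/w1b.png

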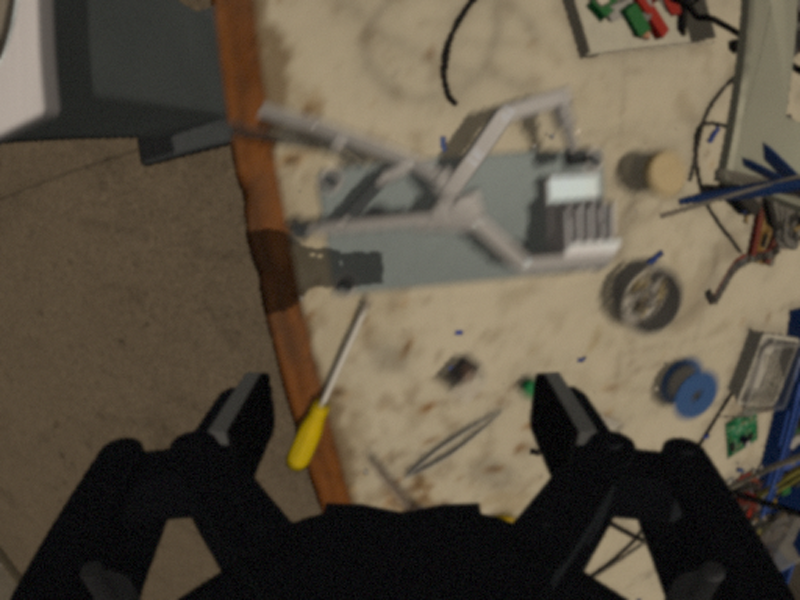

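The wrist view shows the clamp plate level, with the comb blades at about (590,225) of 800x600, the ledge at (575,187) and the pot at (660,170). Next I'm going over the heat sink.

Request:
step_arm(increments=[[0,0.28,-0.06,0,0,30,-1],[0,0.28,-0.06,0,0,30,-1],[0,0.28,-0.06,0,0,30,-1],[0,0.28,-0.06,0,0,30,-1],[0,0.28,-0.06,0,0,30,-1],[0,0.28,-0.06,0,0,30,-1],[0,0.28,-0.06,0,0,30,-1],[0,0.28,-0.06,0,0,30,-1]])

```text
t: 3.8
eef_pos: [0.4788, -0.0641, 0.1705]
tool_rot: [-0.001, 0.559, 0.829, 0.001]
contact_force: [0.0, 0.2, -0.1]
gripper_width: 1.0
```

Run:
```python
from h import *
o=bot.get_obs();print(o['t'],o['eef_pos'],o['tool_rot'],o['q'].round(2))
r=snap('wrist','w2');import pickle;pickle.dump(r,open('w2.pkl','wb'))
for n in ['sink_mid']:
    for d in bot.place_of(n,'wrist')[:2]:
        uv=np.array(d['location'])*[512,384]
        print(n,round(d['conf'],2),uv.round(1),atz(r,uv,.02 if 'sink' in n else .045,True).round(4))
i=r['color'][:,:,::-1];cv2.imwrite('pics/w2b.png',cv2.resize(i,(800,600),interpolation=cv2.INTER_CUBIC))
```

```text
3.8 [ 0.47875767 -0.06408668  0.17054335] [-1.16054137e-03  5.59365939e-01  8.28919791e-01  6.15212563e-04] [ 0.5   0.29 -0.58  2.03  0.2   0.87  0.2 ]
sink_mid 0.89 [244.1 165.8] [ 0.4638 -0.0633  0.02  ]
```

View pics/w2b.png

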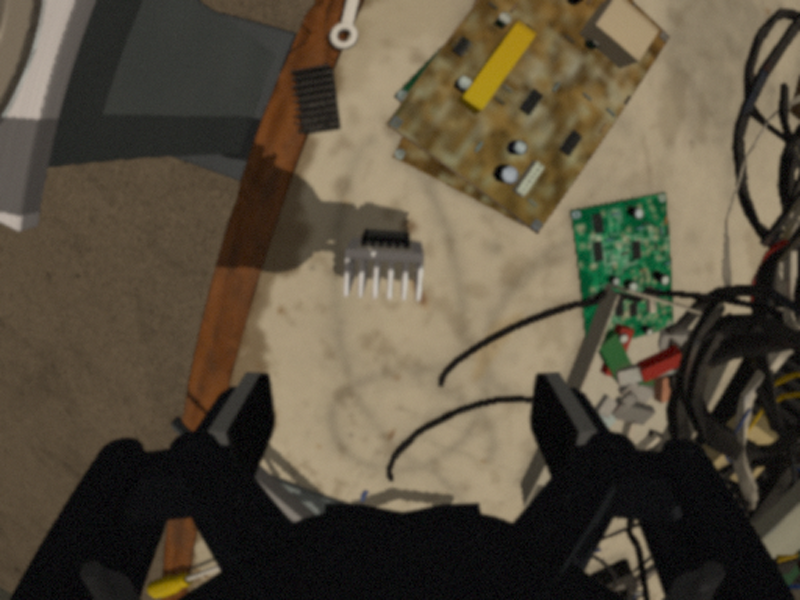

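Run:
```python
import pickle;from h import *
r=pickle.load(open('w2.pkl','rb'))
i=r['color'][135:205,205:285,::-1].copy()
cv2.imwrite('pics/w2c.png',cv2.resize(i,(800,700),interpolation=cv2.INTER_CUBIC)[:600])
for z in (.02,.17):print(proj(r,[.4788,-.0641,z],True))
```

```text
[257.56600692 171.89256899]
[257.96917245 240.68626697]
```

View pics/w2c.png

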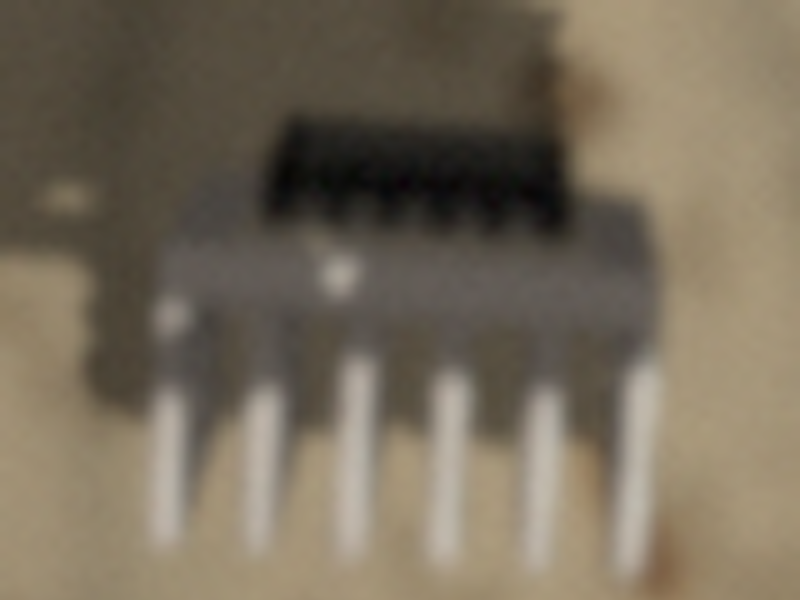

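```bash
cat > fit.py <<'E'
from h import *
from scipy.optimize import least_squares
def fit(r,obs,p0,fish=True):
    # obs: list of (local xyz [mm, z absolute], uv)
    def W(p,l):
        c,s=np.cos(p[2]),np.sin(p[2]); return np.array([p[0]+(c*l[0]-s*l[1])/1e3,p[1]+(s*l[0]+c*l[1])/1e3,l[2]/1e3])
    f=lambda p:np.concatenate([proj(r,W(p,l),fish)-np.array(u) for l,u in obs])
    s=least_squares(f,p0,x_scale=[.01,.01,.1]); return s.x,s.fun.reshape(-1,2)
E
python3 - <<'E'
import pickle;from fit import *
r=pickle.load(open('w2.pkl','rb'))
c=lambda x,y:(205+x/10-.45,135+y/10-.45)
fx=[165,258,350,443,537,630];fy=[545,548,556,560,565,570]
obs=[((-22.5+9*k,-18,40),c(fx[k],fy[k])) for k in range(6)]+[((-24,12,40),c(162,240)),((24,12,40),c(655,268))]
p,e=fit(r,obs,[.47,-.065,.4]);print(p,np.degrees(p[2]));print(e.round(2))
E
```

```text
[ 0.46593007 -0.06415998  0.32914172] 18.858431696364043
[[-0.06  0.04]
 [-0.12  0.23]
 [-0.03 -0.09]
 [-0.01 -0.  ]
 [-0.09 -0.02]
 [-0.08 -0.04]
 [-0.66  0.08]
 [ 1.04 -0.14]]
```

Run:
```python
from h import *
o=bot.get_obs();print(o['t'],o['eef_pos'],o['tool_rot'],o['joint_vel'].round(3),bot.grip_depth)
r=snap('wrist','w3');import pickle;pickle.dump(r,open('w3.pkl','wb'));print(r['extrinsics'].round(4)-pickle.load(open('w2.pkl','rb'))['extrinsics'].round(4))
i=r['color'][135:205,205:285,::-1].copy()
cv2.imwrite('pics/w3c.png',cv2.resize(i,(800,700),interpolation=cv2.INTER_CUBIC)[:600])
```

```text
3.9 [ 0.47945689 -0.070361    0.17116259] [-7.98071908e-05  5.61889187e-01  8.27212376e-01 -4.68281757e-04] [ 0.036  0.001  0.041 -0.018  0.007  0.005  0.01 ] 0.0187
[[ 0.0023  0.0056  0.001   0.0011]
 [-0.0058  0.0012  0.0036 -0.0057]
 [-0.0005 -0.003  -0.0009  0.0004]
 [ 0.      0.      0.      0.    ]]
```

View pics/w3c.png

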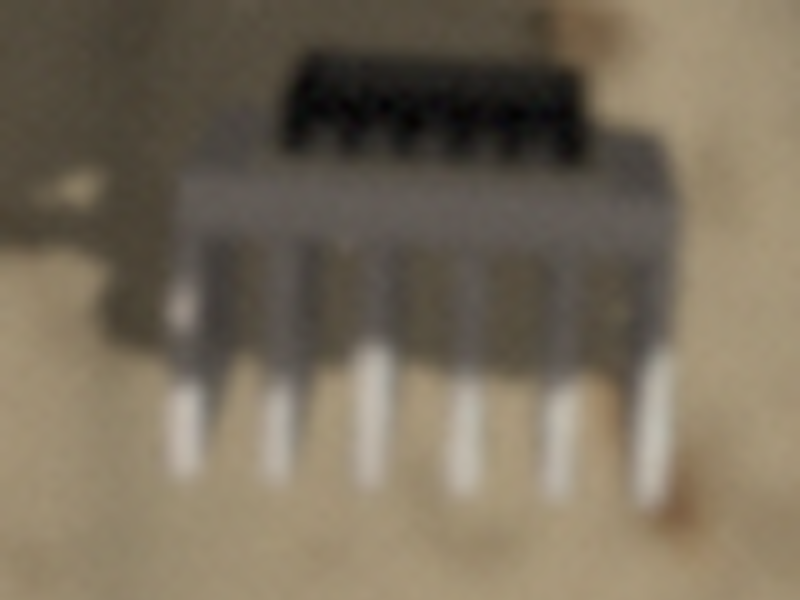

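Run:
```python
import pickle;from fit import *
r=pickle.load(open('w3.pkl','rb'))
c=lambda x,y:(205+x/10-.45,135+y/10-.45)
fx=[187,277,370,462,557,650];fy=[478,482,488,494,500,505]
obs=[((-22.5+9*k,-18,40),c(fx[k],fy[k])) for k in range(6)]+[((-24,12,40),c(180,172)),((24,12,40),c(675,200))]
p,e=fit(r,obs,[.47,-.065,.4]);print(p,np.degrees(p[2]));print(e.round(2))
a=np.arctan2(.8272,.5619);print(np.degrees(2*a)-90)
```

```text
[ 0.46621726 -0.06407982  0.32325992] 18.52142888458161
[[-0.42  0.15]
 [-0.12  0.23]
 [-0.09  0.11]
 [ 0.07 -0.01]
 [-0.07 -0.12]
 [-0.02 -0.14]
 [-0.54  0.02]
 [ 1.16 -0.19]]
21.625072221904105
```

Request:
step_arm(increments=[[-0.013,0.003,-0.03,0,0,-2.9,-1],[-0.013,0.003,-0.07,0,0,-2.9,-1],[-0.013,0.003,-0.1,0,0,-2.9,-1],[-0.013,0.003,-0.125,0,0,-2.9,-1],[-0.013,0.003,-0.145,0,0,-2.9,-1],[-0.013,0.003,-0.158,0,0,-2.9,-1],[-0.013,0.003,-0.166,0,0,-2.9,-1],[-0.013,0.003,-0.166,0,0,-2.9,-1]])

```text
t: 4.62
eef_pos: [0.4661, -0.0691, 0.004]
tool_rot: [-0.001, 0.584, 0.812, -0.001]
contact_force: [0.3, -0.2, -0.8]
gripper_width: 1.002
```

Run:
```python
from h import *
r=snap('wrist','w4')
o=bot.get_obs();print(o['t'],o['eef_pos'],o['tool_rot'],o['contact_force'])
i=r['color'][:,:,::-1];cv2.imwrite('pics/w4b.png',cv2.resize(i,(800,600),interpolation=cv2.INTER_CUBIC))
```

```text
4.6667 [ 0.46672876 -0.06860646  0.00499948] [-1.70722952e-04  5.83921540e-01  8.11809869e-01 -5.84693562e-04] [ 0.11151431  0.06733312 -0.49078168]
```

View pics/w4b.png

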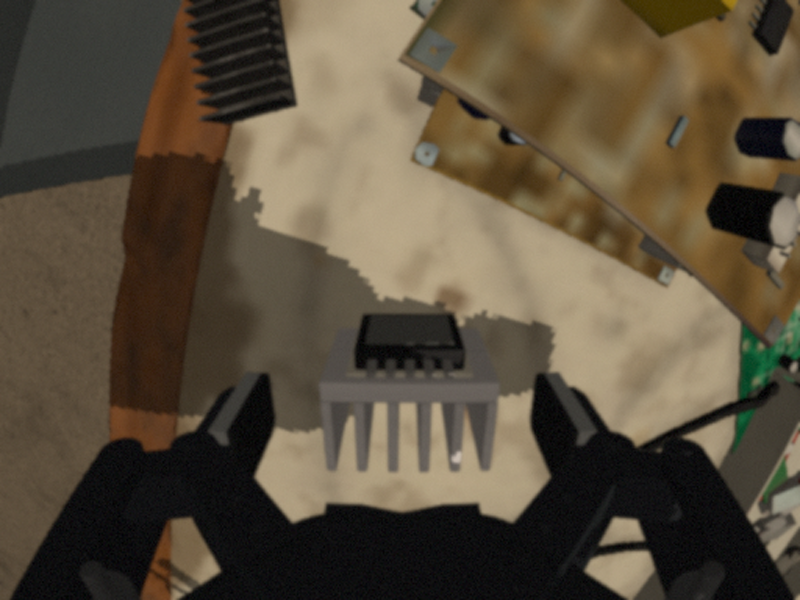

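Request:
step_arm(increments=[[0,0,0,0,0,0,0.2],[0,0,0,0,0,0,1],[0,0,0,0,0,0,1],[0,0,0,0,0,0,1],[0,0,0,0,0,0,1],[0,0,0,0,0,0,1]], force=50)

```text
t: 5.17
eef_pos: [0.4676, -0.0672, 0.0064]
tool_rot: [0.001, 0.583, 0.813, 0.0]
contact_force: [-0.2, -0.2, 5.8]
gripper_width: 0.552
```

Request:
step_arm(increments=[[0,0,0.01,0,0,0,1],[0,0,0.02,0,0,0,1],[0,0,0.04,0,0,0,1],[0,0,0.07,0,0,0,1],[0,0,0.1,0,0,0,1]], force=50)

```text
t: 5.58
eef_pos: [0.4661, -0.0666, 0.1069]
tool_rot: [-0.001, 0.583, 0.813, -0.0]
contact_force: [1.1, -1.0, -1.3]
gripper_width: 0.552
```

Request:
step_arm(increments=[[0.012,-0.03,0.03,0,0,-5,1],[0.028,-0.065,0.05,0,0,-10,1],[0.045,-0.103,0.05,0,0,-16,1],[0.061,-0.141,0.05,0,0,-22,1],[0.077,-0.179,0.05,0,0,-22,1],[0.094,-0.217,0.05,0,0,-22,1],[0.11,-0.255,0.05,0,0,-22,1],[0.126,-0.29,0.05,0,0,-22,1],[0.14,-0.323,0.05,0,0,-22,1],[0.148,-0.343,0.05,0,0,-22,1]])

```text
t: 6.42
eef_pos: [0.6148, -0.4146, 0.1562]
tool_rot: [0.001, 0.728, 0.685, -0.0]
contact_force: [-0.1, 0.8, -2.2]
gripper_width: 0.554
```

Request:
step_arm(increments=[[0,0,0,0,0,0,1],[0,0,0,0,0,0,1],[0,0,0,0,0,0,1]])

```text
t: 6.67
eef_pos: [0.6148, -0.4084, 0.1558]
tool_rot: [-0.001, 0.727, 0.687, 0.001]
contact_force: [0.2, 0.6, -1.1]
gripper_width: 0.555
```

Run:
```python
from h import *
r=snap('wrist','w5');import pickle;pickle.dump(r,open('w5.pkl','wb'))
o=bot.get_obs();print(o['t'],o['eef_pos'],o['tool_rot'],o['contact_force'],o['gripper_width'],o['joint_vel'].round(3))
for n in ['comb_seat','fixed_grip','handle_grip']:
    for d in bot.place_of(n,'wrist')[:2]:
        uv=np.array(d['location'])*[512,384]
        print(n,round(d['conf'],2),uv.round(1),atz(r,uv,.02 if 'sink' in n else .045,True).round(4))
i=r['color'][:,:,::-1];cv2.imwrite('pics/w5b.png',cv2.resize(i,(800,600),interpolation=cv2.INTER_CUBIC))
```

```text
6.7167 [ 0.61493692 -0.40783468  0.15585771] [-4.95017925e-04  7.26486329e-01  6.87180473e-01  6.04696156e-04] [ 0.38861818  0.06005232 -1.03880165] 0.5545338246098712 [-0.007 -0.005 -0.001  0.005  0.006 -0.003  0.001]
comb_seat 0.79 [253.8  97.8] [ 0.6165 -0.334   0.045 ]
fixed_grip 0.79 [ 82.9 106.2] [ 0.4547 -0.323   0.045 ]
handle_grip 0.88 [81.4 44.7] [ 0.4579 -0.2631  0.045 ]
```

View pics/w5b.png

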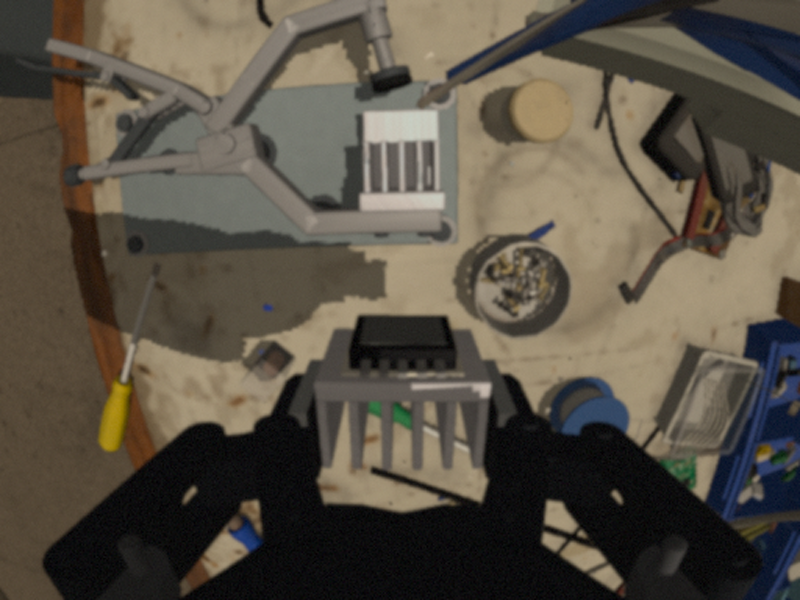

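Run:
```python
import pickle;from h import *
r=pickle.load(open('w5.pkl','rb'))
i=r['color'][:,:,::-1]
cv2.imwrite('pics/w5c.png',cv2.resize(i[65:140,222:292],(700,750),interpolation=cv2.INTER_CUBIC)[:600,:])
cv2.imwrite('pics/w5d.png',cv2.resize(i[195:305,196:321],(750,660),interpolation=cv2.INTER_CUBIC)[:600])
```

```text
(no output)
```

View pics/w5c.png

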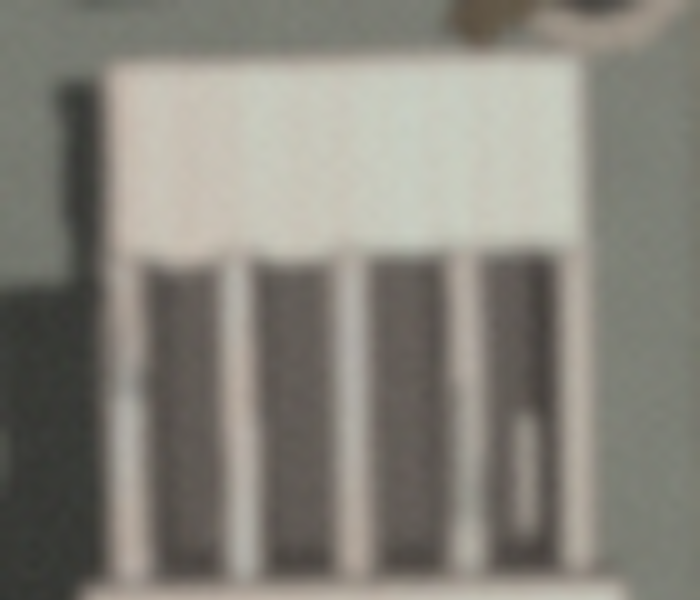

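View pics/w5d.png

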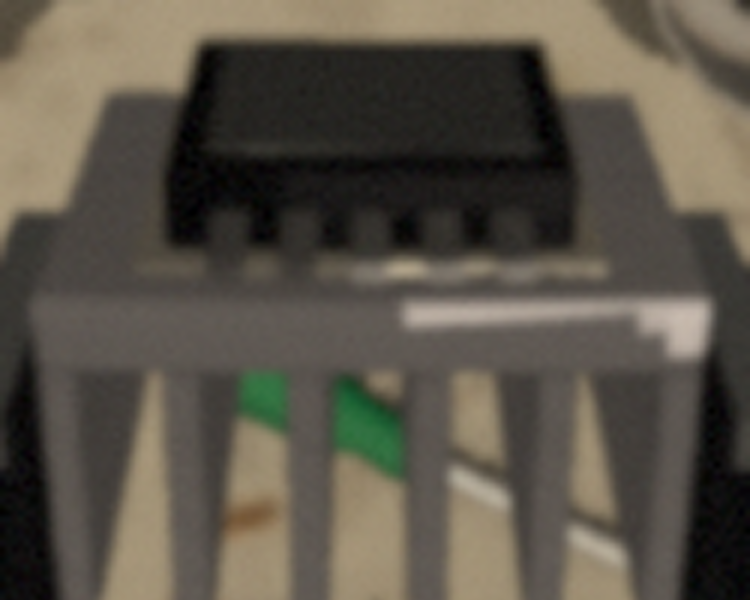

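Run:
```python
import pickle;from h import *
r=pickle.load(open('w5.pkl','rb'))
i=r['color'][:,:,::-1].astype(float)*1.8
i=np.clip(i,0,255).astype(np.uint8)
cv2.imwrite('pics/w5e.png',cv2.resize(i[235:310,196:321],(750,450),interpolation=cv2.INTER_CUBIC))
```

```text
(no output)
```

View pics/w5e.png

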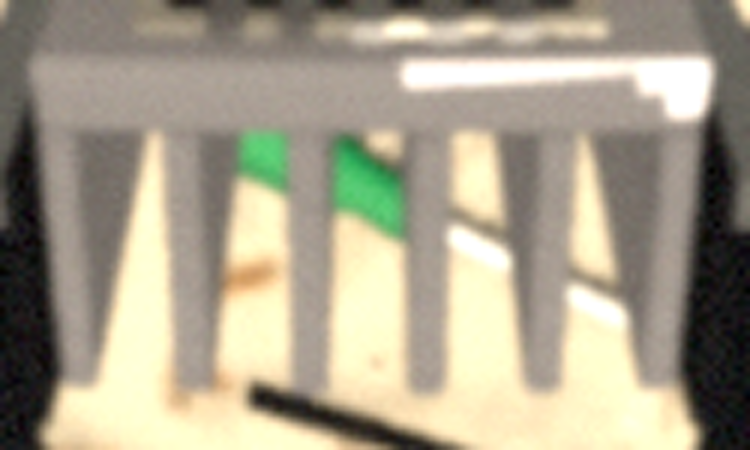

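Run:
```python
import pickle;from fit import *
r=pickle.load(open('w5.pkl','rb'))
c=lambda x,y:(222+x/10-.45,65+y/10-.45)
bx=[132,242,355,468,578];ux=[130,235,348,463,575]
obs=[((-18+9*k,-20,59.6),c(bx[k],578)) for k in range(5)]+[((-18+9*k,6,59.6),c(ux[k],255)) for k in range(5)]
p,e=fit(r,obs,[.617,-.334,-.05]);print('comb',p,np.degrees(p[2]));print(e.round(2).tolist())
c=lambda x,y:(196+x/6-.42,235+y/6-.42)
fx=[82,196,312,427,543,657];fy=[383,386,388,388,388,383]
for zt in (183,187,191,195):
    obs=[((-22.5+9*k,-18,zt),c(fx[k],fy[k])) for k in range(6)]+[((-24,12,zt),c(33,58)),((24,12,zt),c(712,58))]
    q,e=fit(r,obs,[.617,-.41,-.05]);print('sink',zt,q,np.degrees(q[2]),np.abs(e).mean());
    if zt==191: print(e.round(2).tolist())
o=np.array([.72649,.68718]);print('tool y yaw',2*np.degrees(np.arctan2(o[1],o[0]))-90)
# w1 fit check using net
r=pickle.load(open('w1.pkl','rb'));cv2.imwrite('pics/w1c.png',cv2.resize(r['color'][100:180,335:415,::-1],(800,800),interpolation=cv2.INTER_CUBIC)[:600])
```

```text
comb [ 0.61897178 -0.33385098 -0.04926443] -2.8226440487824194
[[-0.33, 0.25], [-0.09, 0.08], [-0.12, -0.04], [-0.14, -0.09], [0.1, -0.08], [-0.67, 0.25], [0.21, 0.02], [0.33, -0.11], [0.25, -0.15], [0.44, -0.1]]
sink 183 [ 0.61518131 -0.40831651 -0.06048659] -3.465626383084352 0.9069696404835348
sink 187 [ 0.61533715 -0.40555087 -0.06051816] -3.467435108285816 0.2911468936154904
sink 191 [ 0.61549246 -0.40279601 -0.06055377] -3.4694757036532233 1.2203537522165906
[[-1.35, 0.86], [-0.78, 1.06], [-0.29, 1.11], [0.44, 1.17], [0.91, 0.9], [1.46, 1.14], [-2.1, -2.28], [1.76, -1.9]]
sink 195 [ 0.61564719 -0.40005308 -0.06059416] -3.4717897852510844 2.4089634643228077
tool y yaw -3.185632920731976
```

Request:
step_arm(increments=[[0.0035,0,-0.02,0,0,0.6,1],[0.0035,0,-0.035,0,0,0.6,1],[0.0035,0,-0.045,0,0,0.6,1],[0.0035,0,-0.045,0,0,0.6,1],[0.0035,0,-0.045,0,0,0.6,1],[0.0035,0,-0.045,0,0,0.6,1]])

```text
t: 7.37
eef_pos: [0.6187, -0.41, 0.1108]
tool_rot: [0.0, 0.724, 0.69, 0.0]
contact_force: [-0.6, -1.1, -0.7]
gripper_width: 0.558
```

Run:
```python
from h import *
r=snap('wrist','w6');import pickle;pickle.dump(r,open('w6.pkl','wb'))
o=bot.get_obs();print(o['t'],o['eef_pos'],o['tool_rot'],o['contact_force'],o['joint_vel'].round(3))
p=proj(r,[.619,-.334,.0596],True);print(p)
i=r['color'][:,:,::-1]
u0,v0=int(p[0])-40,int(p[1])-35;print(u0,v0)
cv2.imwrite('pics/w6c.png',cv2.resize(i[v0:v0+75,u0:u0+80],(800,750),interpolation=cv2.INTER_CUBIC)[:600])
i=np.clip(i.astype(float)*1.8,0,255).astype(np.uint8)
cv2.imwrite('pics/w6e.png',cv2.resize(i[235:310,196:321],(750,450),interpolation=cv2.INTER_CUBIC))
```

```text
7.4167 [ 0.61889036 -0.41011695  0.11121925] [6.31006914e-04 7.23610773e-01 6.90207935e-01 2.39499214e-04] [ 0.53080806 -0.83471928 -0.97755998] [ 0.001 -0.004 -0.002 -0.003 -0.001 -0.001  0.002]
[251.55665273  95.27187031]
211 60
```

View pics/w6c.png

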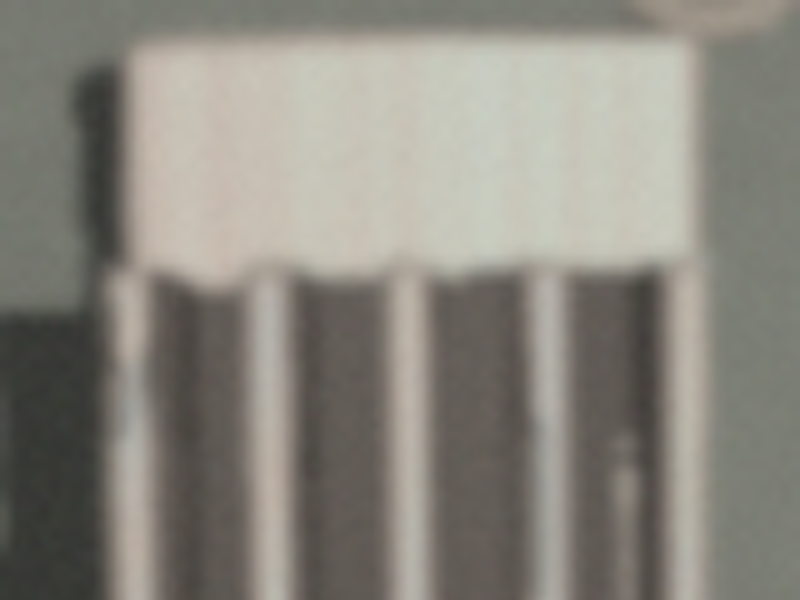

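View pics/w6e.png

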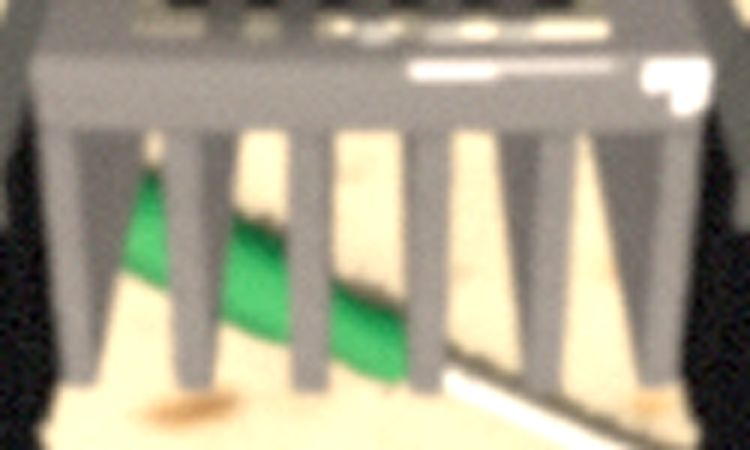

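Run:
```python
import pickle;from fit import *
r=pickle.load(open('w6.pkl','rb'))
c=lambda x,y:(211+x/10-.45,60+y/10-.45)
ux=[128,268,407,546,685];bx=[133,273,411,550,687]
for yy in (-14.4,-14.8,-15.2):
  obs=[((-18+9*k,yy,59.6),c(bx[k],590)) for k in range(5)]+[((-18+9*k,6,59.6),c(ux[k],268)) for k in range(5)]
  p,e=fit(r,obs,[.617,-.334,-.05]);print('comb',p,np.degrees(p[2]),abs(e).mean())
print(e.round(2).tolist())
c=lambda x,y:(196+x/6-.42,235+y/6-.42)
fx=[82,196,312,427,543,657];fy=[383,386,388,388,388,383]
for zt in (140.5,142.5,144.5):
    obs=[((-22.5+9*k,-18,zt),c(fx[k],fy[k])) for k in range(6)]+[((-24,12,zt),c(33,58)),((24,12,zt),c(712,58))]
    q,e=fit(r,obs,[.617,-.41,-.05]);print('sink',zt,q,np.degrees(q[2]),np.abs(e).mean());
o=np.array([.72361,.69021]);print('tool y yaw',2*np.degrees(np.arctan2(o[1],o[0]))-90)
```

```text
comb [ 0.61886465 -0.33439006 -0.04550991] -2.607525952629426 0.315464065930955
comb [ 0.61887314 -0.33419097 -0.04543483] -2.6032242066849443 0.17206780095093777
comb [ 0.61888159 -0.33399191 -0.04536057] -2.5989693075616422 0.18426162288938458
[[-0.1, 0.4], [-0.28, 0.18], [-0.17, 0.06], [-0.14, 0.04], [0.05, 0.12], [-0.08, 0.17], [-0.09, -0.14], [0.09, -0.31], [0.29, -0.32], [0.46, -0.19]]
sink 140.5 [ 0.6191346  -0.40818146 -0.0514055 ] -2.945318162298558 0.3781082516184373
sink 142.5 [ 0.61919885 -0.40679442 -0.05142604] -2.9464950845222755 0.2813194778486725
sink 144.5 [ 0.61926299 -0.40541011 -0.05144787] -2.9477458865898623 0.7635891094474943
tool y yaw -2.7066007735321307
```

Request:
step_arm(increments=[[0,0.02,0,0,0,0.25,1],[0,0.045,0,0,0,0.25,1],[0,0.065,-0.01,0,0,0.25,1],[0,0.0766,-0.02,0,0,0.25,1],[0,0.0766,-0.03,0,0,0.25,1],[0,0.0766,-0.034,0,0,0.25,1],[0,0.0766,-0.034,0,0,0.25,1],[0,0.0766,-0.034,0,0,0.25,1]])

```text
t: 8.08
eef_pos: [0.6177, -0.3356, 0.0759]
tool_rot: [0.0, 0.723, 0.691, -0.001]
contact_force: [-0.5, -0.5, -0.6]
gripper_width: 0.557
```

Run:
```python
from h import *
r=snap('wrist','w7');import pickle;pickle.dump(r,open('w7.pkl','wb'))
o=bot.get_obs();print(o['t'],o['eef_pos'],o['tool_rot'],o['contact_force'],o['joint_vel'].round(3))
i=np.clip(r['color'][:,:,::-1].astype(float)*1.5,0,255).astype(np.uint8);cv2.imwrite('pics/w7b.png',cv2.resize(i[150:340,130:385],(800,596),interpolation=cv2.INTER_CUBIC))
o=o['tool_rot'][1:3];print('tool y yaw',2*np.degrees(np.arctan2(o[1],o[0]))-90)
```

```text
8.1333 [ 0.61811153 -0.33545234  0.07633334] [ 4.02797722e-04  7.22895308e-01  6.90957375e-01 -3.41650040e-04] [ 0.60886126 -0.22319973 -1.67286641] [-0.002 -0.008 -0.01  -0.002 -0.002 -0.002 -0.002]
tool y yaw -2.588102159410923
```

View pics/w7b.png

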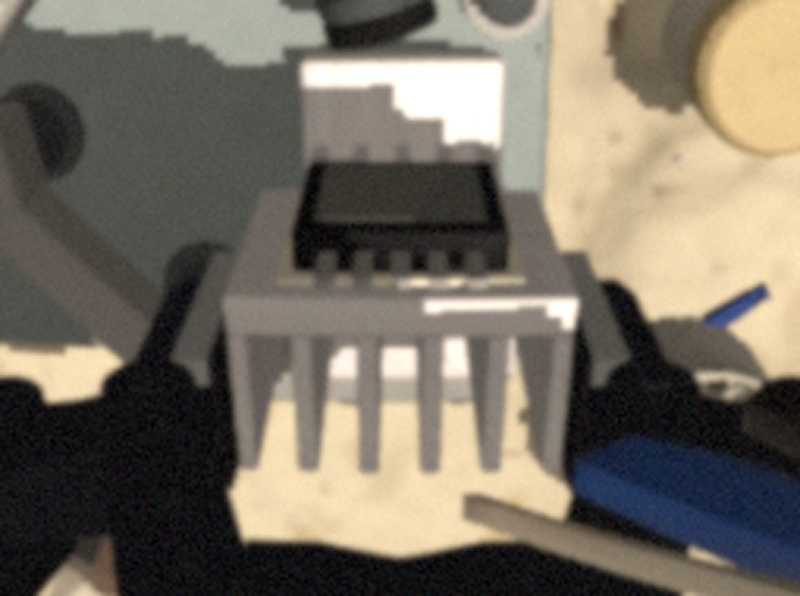

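Request:
step_arm(increments=[[0.0005,0.001,0,0,0,0,1],[0.0005,0.001,0,0,0,0,1],[0.0005,0.001,0,0,0,0,1]])

```text
t: 8.38
eef_pos: [0.6191, -0.3326, 0.0767]
tool_rot: [0.0, 0.722, 0.692, 0.0]
contact_force: [-0.4, 0.4, 0.0]
gripper_width: 0.555
```

Run:
```python
from h import *
o=bot.get_obs();print(o['t'],o['eef_pos'],o['tool_rot'],o['contact_force'],o['joint_vel'].round(3))
o=o['tool_rot'][1:3];print('tool y yaw',2*np.degrees(np.arctan2(o[1],o[0]))-90)
```

```text
8.3833 [ 0.61912659 -0.33263993  0.07671831] [3.36984955e-04 7.22175583e-01 6.91709687e-01 1.50218994e-04] [-0.42154799  0.3534294   0.00675085] [-0.001 -0.    -0.001  0.004  0.001 -0.001  0.001]
tool y yaw -2.468796031551875
```

Request:
step_arm(increments=[[-0.0003,0,-0.005,0,0,0,1],[-0.0003,0,-0.01,0,0,0,1],[-0.0003,0,-0.014,0,0,0,1],[-0.0003,0,-0.018,0,0,0,1],[-0.0003,0,-0.018,0,0,0,1]])

```text
t: 8.8
eef_pos: [0.6178, -0.3319, 0.0569]
tool_rot: [-0.001, 0.722, 0.692, -0.0]
contact_force: [0.5, 0.7, -1.9]
gripper_width: 0.552
```

Request:
step_arm(increments=[[0,0,-0.004,0,0,0,1],[0,0,-0.008,0,0,0,1],[0,0,-0.012,0,0,0,1],[0,0,-0.016,0,0,0,1],[0,0,-0.019,0,0,0,1],[0,0,-0.021,0,0,0,1]])

```text
t: 9.3
eef_pos: [0.6184, -0.3321, 0.0367]
tool_rot: [-0.0, 0.722, 0.692, -0.0]
contact_force: [-0.6, 0.2, -1.6]
gripper_width: 0.55
```

Request:
step_arm(increments=[[0,0,-0.002,0,0,0,1],[0,0,-0.004,0,0,0,1],[0,0,-0.006,0,0,0,1],[0,0,-0.007,0,0,0,1]])

```text
t: 9.63
eef_pos: [0.6187, -0.3324, 0.0314]
tool_rot: [0.0, 0.722, 0.692, -0.0]
contact_force: [-6.1, 2.5, 13.8]
gripper_width: 0.558
```

Run:
```python
from h import *
r=snap('wrist','w8')
o=bot.get_obs();print(o['t'],o['eef_pos'],o['contact_force'],o['joint_vel'].round(3))
i=np.clip(r['color'][:,:,::-1].astype(float)*1.5,0,255).astype(np.uint8);cv2.imwrite('pics/w8b.png',cv2.resize(i[150:340,130:385],(800,596),interpolation=cv2.INTER_CUBIC))
```

```text
9.6833 [ 0.61876236 -0.33232612  0.03144865] [-3.1617928   0.4876676   5.07157226] [ 0.    -0.     0.001  0.002  0.001 -0.005  0.   ]
```

View pics/w8b.png

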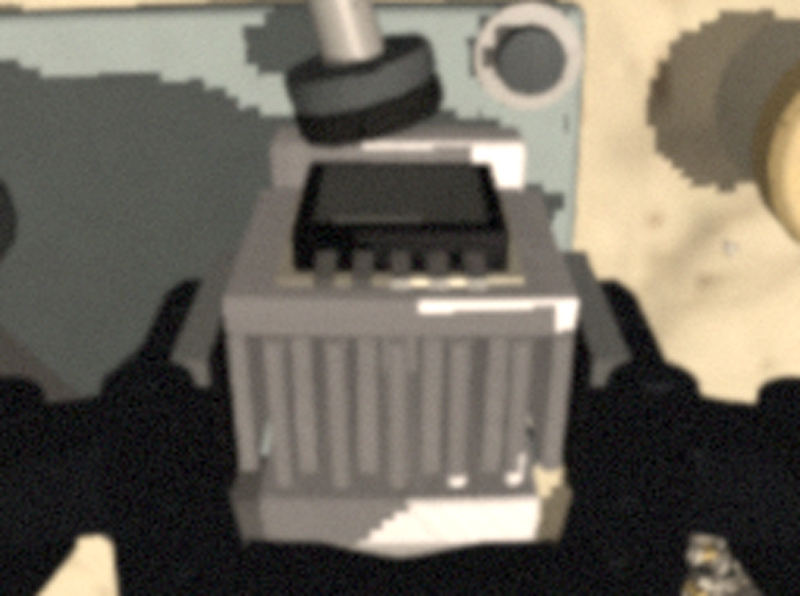

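Request:
step_arm(increments=[[0,0,0,0,0,0,-0.3],[0,0,0,0,0,0,-0.4],[0,0,0,0,0,0,-0.4],[0,0,0,0,0,0,-0.4],[0,0,0.005,0,0,0,-0.4],[0,0,0.02,0,0,0,-0.4],[0,0,0.05,0,0,0,-0.4],[0,0,0.09,0,0,0,-0.4],[0,0,0.12,0,0,0,-0.4]])

```text
t: 10.43
eef_pos: [0.6194, -0.3324, 0.1543]
tool_rot: [0.001, 0.722, 0.692, 0.001]
contact_force: [1.1, -1.2, 1.7]
gripper_width: 0.701
```

Run:
```python
from h import *
r=snap('wrist','w9')
o=bot.get_obs();print(o['t'],o['eef_pos'],o['contact_force'],o['gripper_width'],o['q'].round(2))
i=r['color'][:,:,::-1];cv2.imwrite('pics/w9b.png',cv2.resize(i,(800,600),interpolation=cv2.INTER_CUBIC))
```

```text
10.4833 [ 0.62281485 -0.33368688  0.16138503] [ 2.38022776 -0.015167    4.78102501] 0.7010484729031058 [ 0.64  0.61 -0.36  1.52  0.24  1.04  0.18]
```

View pics/w9b.png

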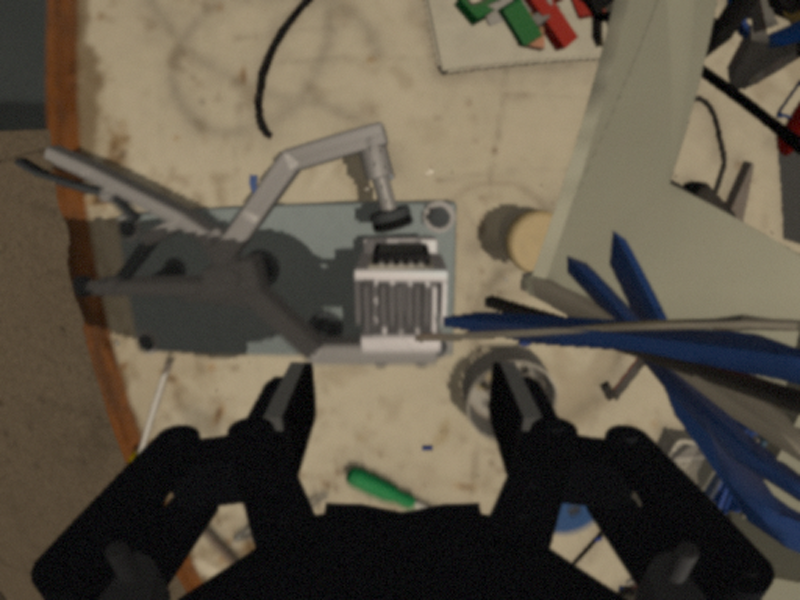

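The picture shows the heat sink seated in the comb, fins and blades interleaved, upright at about (400,290). The gripper is clear, though an overhead frame sits to the right. Next I'm going to the handles, turning the tool by −90°.

Request:
step_arm(increments=[[-0.02,0.003,0,0,0,-7,-1],[-0.04,0.008,0,0,0,-14,-1],[-0.06,0.015,0,0,0,-21,-1],[-0.08,0.02,0,0,0,-28,-1],[-0.1,0.025,0,0,0,-35,-1],[-0.12,0.03,0,0,0,-42,-1],[-0.135,0.035,0,0,0,-49,-1],[-0.145,0.04,0,0,0,-56,-1],[-0.152,0.0405,0,0,0,-63,-1],[-0.156,0.0405,0,0,0,-70,-1]])

```text
t: 11.32
eef_pos: [0.4619, -0.2915, 0.1515]
tool_rot: [0.0, 0.989, 0.15, 0.0]
contact_force: [1.0, 0.4, 1.3]
gripper_width: 0.999
```

Request:
step_arm(increments=[[0,0,0,0,0,-7,-1],[0,0,0,0,0,-14,-1],[0,0,0,0,0,-20.2,-1],[0,0,0,0,0,-20.2,-1],[0,0,0,0,0,-20.2,-1]])

```text
t: 11.73
eef_pos: [0.4631, -0.2917, 0.1512]
tool_rot: [0.0, 1.0, -0.021, 0.001]
contact_force: [0.4, -0.2, 0.2]
gripper_width: 0.998
```

Run:
```python
from h import *
r=snap('wrist','w10')
o=bot.get_obs();print(o['t'],o['eef_pos'],o['contact_force'],o['gripper_width'],o['q'].round(2))
i=r['color'][:,:,::-1];cv2.imwrite('pics/w10b.png',cv2.resize(i,(800,600),interpolation=cv2.INTER_CUBIC))
for n in ['comb_seat','fixed_grip','handle_grip','lever_tip']:
    for d in bot.place_of(n,'wrist')[:1]:
        uv=np.array(d['location'])*[512,384]
        print(n,round(d['conf'],2),uv.round(1),atz(r,uv,.045,True).round(4))
o=o['tool_rot'][1:3];print('tool y yaw',2*np.degrees(np.arctan2(o[1],o[0]))-90)
for l in ([-163,65],[-167,4]):
  print(proj(r,[.6189+(l[0]*.9989+l[1]*.0471)/1e3,-.3342+(-l[0]*.0471+l[1]*.9989)/1e3,.045],True))
```

```text
11.7833 [ 0.46295076 -0.29167693  0.15095641] [-0.40407547 -0.10863074  0.33932368] 1.0007809731164563 [ 0.48  0.36 -0.04  1.94  0.02  0.84 -1.18]
comb_seat 0.97 [297.9   5.9] [ 0.6176 -0.3335  0.045 ]
fixed_grip 0.68 [291.5 194. ] [ 0.4544 -0.3232  0.045 ]
handle_grip 0.69 [223.5 193.4] [ 0.4575 -0.2631  0.045 ]
lever_tip 0.95 [204.2 280.1] [ 0.3652 -0.2349  0.045 ]
tool y yaw -92.42780283652993
[221.68992914 191.70308838]
[290.57104807 196.29325028]
```

View pics/w10b.png

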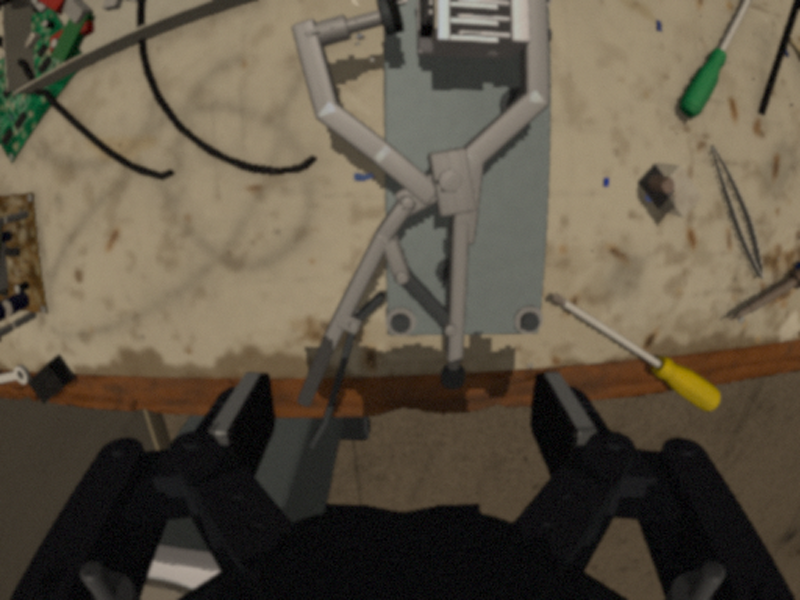

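Request:
step_arm(increments=[[0,0,-0.03,0,0,0,-1],[0,0,-0.06,0,0,0,-1],[0,0,-0.085,0,0,0,-1],[0,0,-0.105,0,0,0,-1],[0,0,-0.12,0,0,0,-1],[0,0,-0.13,0,0,0,-1],[0,0,-0.131,0,0,0,-1],[0,0,-0.131,0,0,0,-1]])

```text
t: 12.65
eef_pos: [0.4625, -0.2918, 0.0191]
tool_rot: [-0.0, 1.0, -0.023, -0.0]
contact_force: [-1.2, -1.2, 0.9]
gripper_width: 1.003
```

Run:
```python
from h import *
r=snap('wrist','w11')
o=bot.get_obs();print(o['t'],o['eef_pos'],o['contact_force'],o['gripper_width'],o['q'].round(2))
i=r['color'][:,:,::-1];cv2.imwrite('pics/w11b.png',cv2.resize(i,(800,600),interpolation=cv2.INTER_CUBIC))
```

```text
12.7 [ 0.46302188 -0.2920348   0.01983926] [0.10632483 0.01685592 1.12066625] 0.9991948969913325 [ 0.48  0.56 -0.04  2.01  0.04  0.57 -1.2 ]
```

View pics/w11b.png

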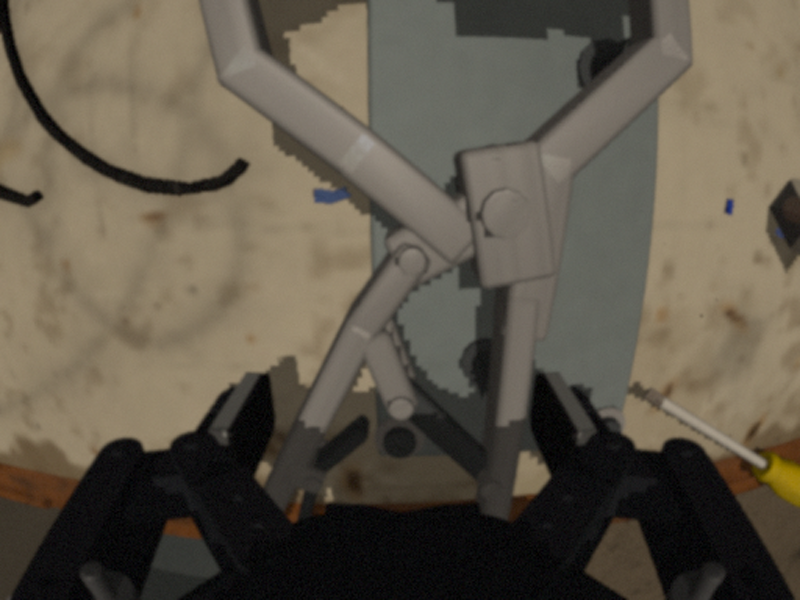

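Request:
step_arm(increments=[[0,0.0015,0,0,0,0,-0.79],[0,-0.0005,0,0,0,0,-0.69],[0,-0.0025,0,0,0,0,-0.6],[0,-0.0045,0,0,0,0,-0.51],[0,-0.0065,0,0,0,0,-0.41],[0,-0.0085,0,0,0,0,-0.32],[0,-0.0085,0,0,0,0,-0.32]], force=60)

```text
t: 13.28
eef_pos: [0.4631, -0.2985, 0.0204]
tool_rot: [-0.001, 1.0, -0.023, 0.0]
contact_force: [-2.0, 8.3, 11.1]
gripper_width: 0.661
```

Request:
step_arm(increments=[[0,-0.002,0,0,0,0,-0.22],[0,-0.004,0,0,0,0,-0.13],[0,-0.006,0,0,0,0,-0.035],[0,-0.008,0,0,0,0,0.06],[0,-0.008,0,0,0,0,0.06],[0,-0.008,0,0,0,0,0.06]], force=60)

```text
t: 13.78
eef_pos: [0.4628, -0.3062, 0.0201]
tool_rot: [-0.001, 1.0, -0.022, -0.0]
contact_force: [-2.9, 7.4, 13.4]
gripper_width: 0.48
```

Run:
```python
from h import *
r=snap('wrist','w12')
o=bot.get_obs();print(o['t'],o['eef_pos'],o['contact_force'],o['gripper_width']*85,o['q'].round(2))
i=r['color'][:,:,::-1];cv2.imwrite('pics/w12b.png',cv2.resize(i,(800,600),interpolation=cv2.INTER_CUBIC))
```

```text
13.8333 [ 0.46281027 -0.30617575  0.0200761 ] [-3.20398412  6.63716969 12.79404931] 40.586422136310134 [ 0.51  0.57 -0.04  1.99  0.04  0.58 -1.18]
```

View pics/w12b.png

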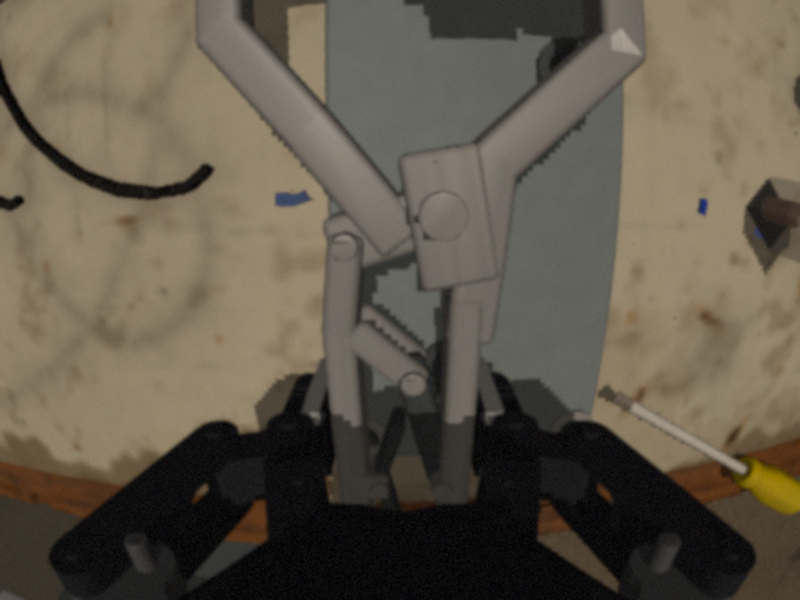

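Request:
step_arm(increments=[[0,0,0,0,0,0,0.15],[0,0,0,0,0,0,0.15],[0,0,0,0,0,0,0.15],[0,0,0,0,0,0,-0.1],[0,0,0,0,0,0,-0.3],[0,0,0,0,0,0,-0.45],[0,0,0,0,0,0,-0.45],[0,0,0,0,0,0,-0.45]], force=60)

```text
t: 14.5
eef_pos: [0.4625, -0.3088, 0.0192]
tool_rot: [0.0, 1.0, -0.023, -0.0]
contact_force: [0.1, 0.1, 0.8]
gripper_width: 0.726
```

Run:
```python
from h import *
r=snap('wrist','w13')
o=bot.get_obs();print(o['t'],o['eef_pos'],o['contact_force'],o['gripper_width']*85,o['q'].round(2))
i=r['color'][:,:,::-1];cv2.imwrite('pics/w13b.png',cv2.resize(i,(800,600),interpolation=cv2.INTER_CUBIC))
```

```text
14.55 [ 0.46245412 -0.30867349  0.01920812] [-0.30852452 -0.15173718 -0.78486616] 61.93662170013118 [ 0.51  0.57 -0.04  1.99  0.04  0.58 -1.18]
```

View pics/w13b.png

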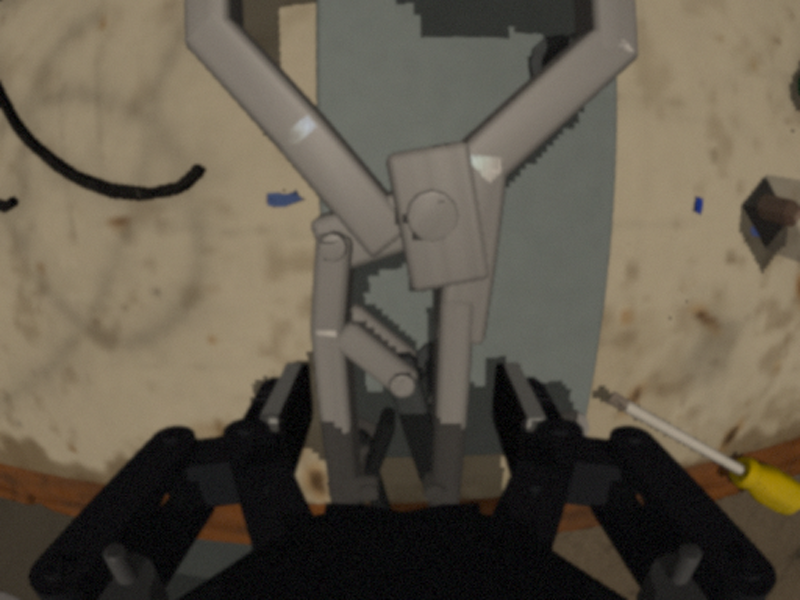

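Request:
step_arm(increments=[[0,0,0.01,0,0,0,-0.45],[0,0,0.03,0,0,0,-0.45],[0,0,0.06,0,0,0,-0.45],[0,0,0.09,0,0,0,-0.45],[0,0,0.115,0,0,0,0],[0,0,0.13,0,0,0,1],[0,0,0.13,0,0,0,1],[0,0,0.13,0,0,0,1],[0,0,0.13,0,0,0,1]])

```text
t: 15.3
eef_pos: [0.4621, -0.308, 0.1489]
tool_rot: [-0.0, 1.0, -0.023, -0.0]
contact_force: [-0.8, 0.1, -0.2]
gripper_width: 0.008
```

Run:
```python
from h import *
r=snap('wrist','w14')
o=bot.get_obs();print(o['t'],o['eef_pos'],o['contact_force'],o['gripper_width']*85,o['q'].round(2))
i=r['color'][:,:,::-1];cv2.imwrite('pics/w14b.png',cv2.resize(i,(800,600),interpolation=cv2.INTER_CUBIC))
for n in ['handle_grip','lever_tip']:
    for d in bot.place_of(n,'wrist')[:1]:
        uv=np.array(d['location'])*[512,384]
        p=atz(r,uv,.045,True);d2=p[:2]-[.6189,-.3342]
        print(n,round(d['conf'],2),uv.round(1),p.round(4),'local',d2@[.9989,-.0471],d2@[.0471,.9989])
```

```text
15.35 [ 0.46180977 -0.30787569  0.14838028] [ 0.60888916 -0.34593647  0.6179759 ] -0.045733512369736586 [ 0.51  0.38 -0.04  1.92  0.02  0.84 -1.16]
handle_grip 0.83 [236.1 201.3] [ 0.4493 -0.2902  0.045 ] local -0.17148183326384173 0.03597473658029977
```

View pics/w14b.png

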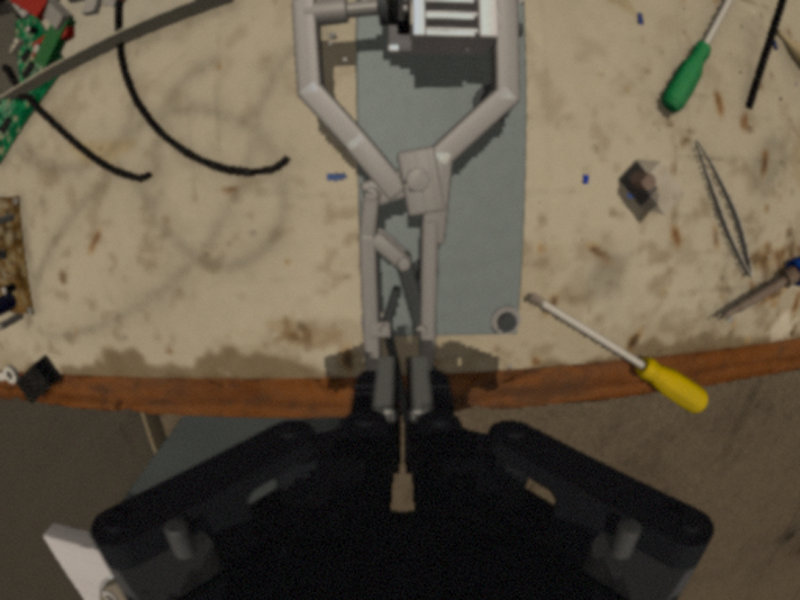

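Request:
step_arm(increments=[[-0.03,-0.005,0,0,0,0,1],[-0.065,-0.013,0,0,0,0,1],[-0.09,-0.02,0,0,0,0,1],[-0.101,-0.022,0,0,0,0,1],[-0.101,-0.022,0,0,0,0,1],[-0.101,-0.022,0,0,0,0,1],[-0.101,-0.022,0,0,0,0,1]])

```text
t: 16.03
eef_pos: [0.3633, -0.3298, 0.1493]
tool_rot: [-0.0, 1.0, -0.022, 0.001]
contact_force: [-0.0, -0.0, -0.2]
gripper_width: 0.002
```

Run:
```python
from h import *
r=snap('wrist','w15')
o=bot.get_obs();print(o['t'],o['eef_pos'],o['contact_force'],o['gripper_width']*85,o['q'].round(2))
i=r['color'][:,:,::-1];cv2.imwrite('pics/w15b.png',cv2.resize(i,(800,600),interpolation=cv2.INTER_CUBIC))
for n in ['handle_grip','lever_tip']:
    for d in bot.place_of(n,'wrist')[:1]:
        uv=np.array(d['location'])*[512,384]
        p=atz(r,uv,.045,True);d2=p[:2]-[.6189,-.3342]
        print(n,round(d['conf'],2),uv.round(1),p.round(4),'local',d2@[.9989,-.0471],d2@[.0471,.9989])
print(proj(r,[.363,-.3061,.045],True)*1.5625)
```

```text
16.0833 [ 0.36342189 -0.32972047  0.14928006] [-0.39874043  0.1294212  -0.02355399] -0.21393718755205215 [ 0.63  0.28 -0.02  2.07  0.01  0.79 -1.01]
handle_grip 0.84 [204.9  86.5] [ 0.4513 -0.2922  0.045 ] local -0.16936524982277582 0.03408719839654713
lever_tip 0.73 [234.3 187.7] [ 0.3632 -0.3113  0.045 ] local -0.2564508971062267 0.010848409861657329
[356.88121285 294.09436869]
```

View pics/w15b.png

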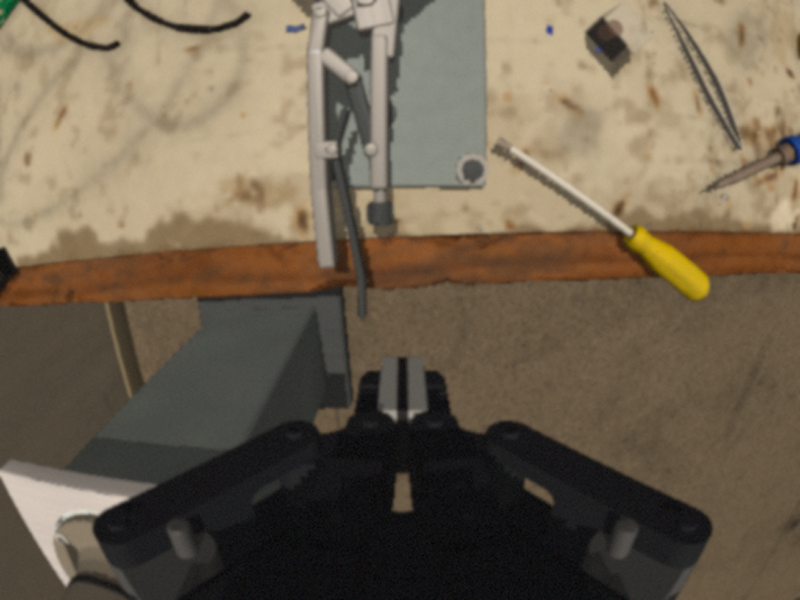

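Request:
step_arm(increments=[[-0.004,0,-0.03,0,0,0,1],[-0.004,0,-0.06,0,0,0,1],[-0.004,0,-0.085,0,0,0,1],[-0.004,0,-0.105,0,0,0,1],[-0.004,0,-0.116,0,0,0,1],[-0.004,0,-0.12,0,0,0,1],[-0.004,0,-0.12,0,0,0,1],[-0.004,0,-0.12,0,0,0,1],[-0.004,0,-0.12,0,0,0,1],[-0.004,0,-0.12,0,0,0,1]])

```text
t: 17.02
eef_pos: [0.3584, -0.3308, 0.0304]
tool_rot: [0.001, 1.0, -0.023, 0.001]
contact_force: [0.3, 0.4, -0.1]
gripper_width: 0.001
```

Run:
```python
from h import *
r=snap('wrist','w16')
o=bot.get_obs();print(o['t'],o['eef_pos'],o['contact_force'])
i=r['color'][:,:,::-1];cv2.imwrite('pics/w16b.png',cv2.resize(i,(800,600),interpolation=cv2.INTER_CUBIC))
r=snap('top','t16');i=r['color'][:,:,::-1];cv2.imwrite('pics/t16b.png',cv2.resize(i[120:260,270:420],(750,600)[:2],interpolation=cv2.INTER_CUBIC))
```

```text
17.0667 [ 0.35825217 -0.33074329  0.03030758] [ 1.03930697 -0.89211394 -0.14856825]
```

View pics/w16b.png

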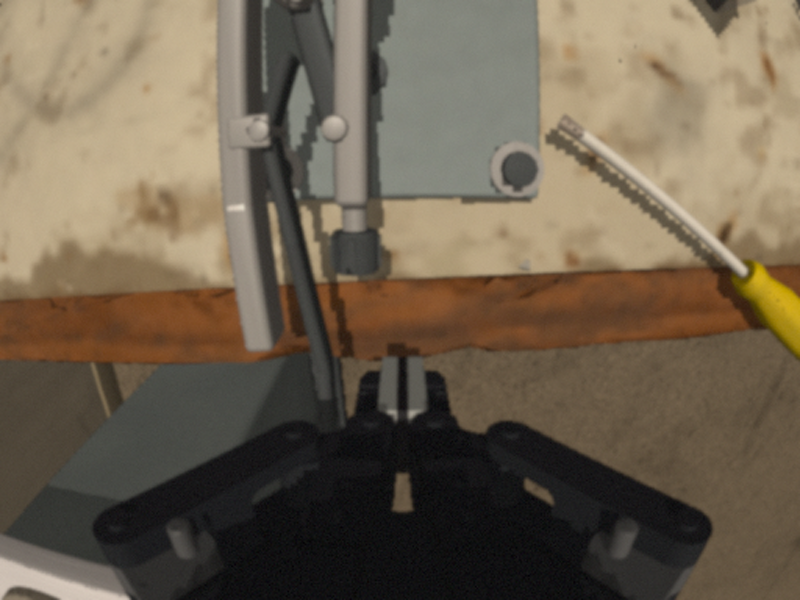

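View pics/t16b.png

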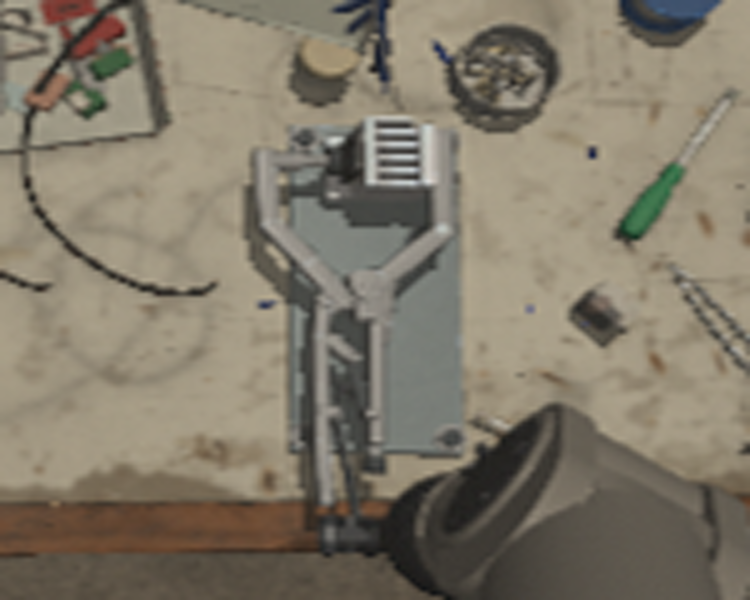

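Locked by itself: the pad bears on the module, the heat sink is fully in, and the hands have been off for more than 2.5 s. Now I'll push the lever in +y.

Request:
step_arm(increments=[[0,0.004,0,0,0,0,1],[0,0.008,0,0,0,0,1],[0,0.012,0,0,0,0,1],[0,0.016,0,0,0,0,1],[0,0.02,0,0,0,0,1],[0,0.024,0,0,0,0,1],[0,0.027,0,0,0,0,1]])

```text
t: 17.7
eef_pos: [0.3575, -0.3026, 0.0293]
tool_rot: [-0.0, 1.0, -0.023, -0.0]
contact_force: [-0.9, -0.8, 0.8]
gripper_width: 0.001
```

Run:
```python
from h import *
r=snap('wrist','w17')
o=bot.get_obs();print(o['t'],o['eef_pos'],o['contact_force'])
i=r['color'][:,:,::-1];cv2.imwrite('pics/w17b.png',cv2.resize(i,(800,600),interpolation=cv2.INTER_CUBIC))
```

```text
17.75 [ 0.35751394 -0.30193641  0.02919008] [-0.53783246  0.58871068  0.43236671]
```

View pics/w17b.png

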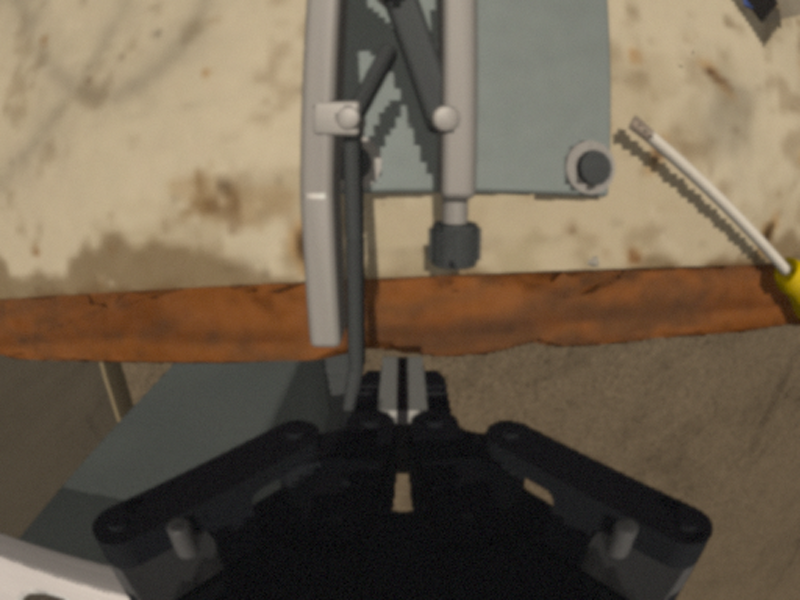

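Request:
step_arm(increments=[[0,0.004,0,0,0,0,1],[0,0.008,0,0,0,0,1],[0,0.012,0,0,0,0,1],[0,0.014,0,0,0,0,1],[0,0.014,0,0,0,0,1]])

```text
t: 18.17
eef_pos: [0.3578, -0.2884, 0.0293]
tool_rot: [-0.0, 1.0, -0.023, -0.0]
contact_force: [-0.2, 0.0, -0.5]
gripper_width: 0.0
```

Run:
```python
from h import *
r=snap('wrist','w18')
o=bot.get_obs();print(o['t'],o['eef_pos'],o['contact_force'])
i=r['color'][:,:,::-1];cv2.imwrite('pics/w18b.png',cv2.resize(i,(800,600),interpolation=cv2.INTER_CUBIC))
```

```text
18.2167 [ 0.35778817 -0.28884178  0.02931036] [-0.76961387  0.56629525 -0.25067107]
```

View pics/w18b.png

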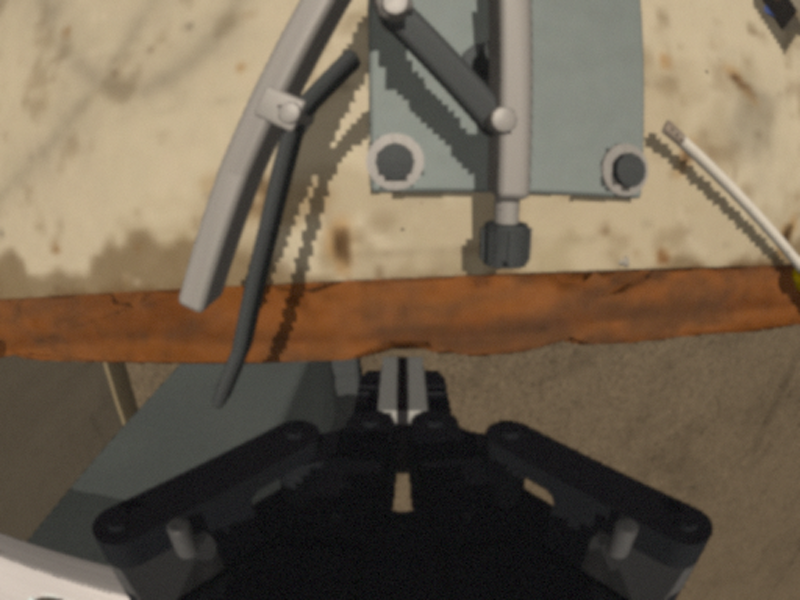

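The clamp popped open, with the handle and lever well to the left (lever tip about (220,400)). I'm retracting straight up and then checking.

Request:
step_arm(increments=[[0,0,0.02,0,0,0,1],[0,0,0.05,0,0,0,1],[0,0,0.085,0,0,0,1],[0,0,0.12,0,0,0,1],[0,0,0.145,0,0,0,1],[0.04,0,0.15,0,0,0,1],[0.07,0,0.15,0,0,0,1],[0.08,0,0.15,0,0,0,1],[0.08,0,0.15,0,0,0,1]])

```text
t: 18.97
eef_pos: [0.4405, -0.2887, 0.1795]
tool_rot: [0.0, 1.0, -0.022, 0.001]
contact_force: [-0.2, -0.6, -0.5]
gripper_width: -0.001
```

Run:
```python
from h import *
r=snap('wrist','w19')
o=bot.get_obs();print(o['t'],o['eef_pos'],o['contact_force'])
i=r['color'][:,:,::-1];cv2.imwrite('pics/w19b.png',cv2.resize(i,(800,600),interpolation=cv2.INTER_CUBIC))
for n in ['handle_grip']:
    for d in bot.place_of(n,'wrist')[:1]:
        uv=np.array(d['location'])*[512,384]
        p=atz(r,uv,.045,True);d2=p[:2]-[.6189,-.3342]
        print(n,round(d['conf'],2),p.round(4),'local',d2@[.9989,-.0471],d2@[.0471,.9989])
r=snap('top','t19');i=r['color'][:,:,::-1];cv2.imwrite('pics/t19b.png',cv2.resize(i[120:260,270:420],(750,600)[:2],interpolation=cv2.INTER_CUBIC))
```

```text
19.0167 [ 0.4381256  -0.28889153  0.17889363] [ 0.0028147   0.35763252 -1.08404951]
handle_grip 0.71 [ 0.4569 -0.2585  0.045 ] local -0.1653579460094872 0.06797532154290523
```

View pics/w19b.png

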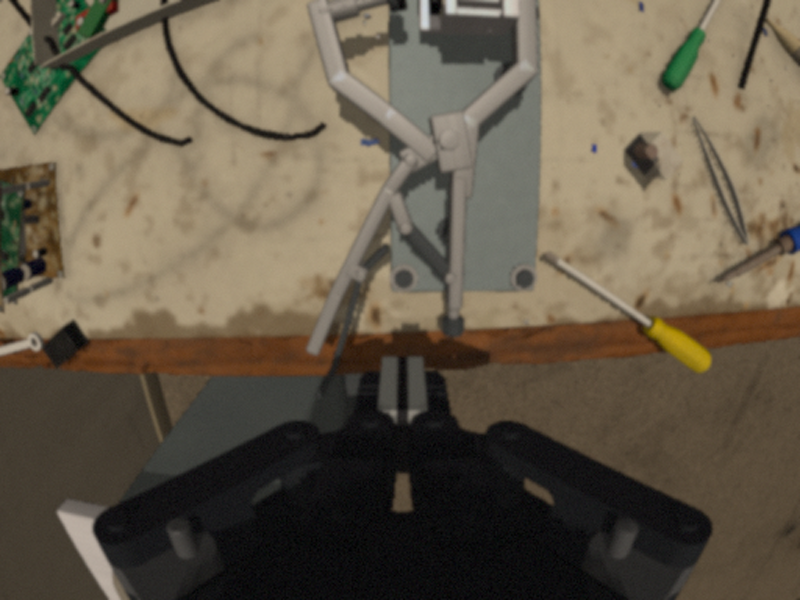

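View pics/t19b.png

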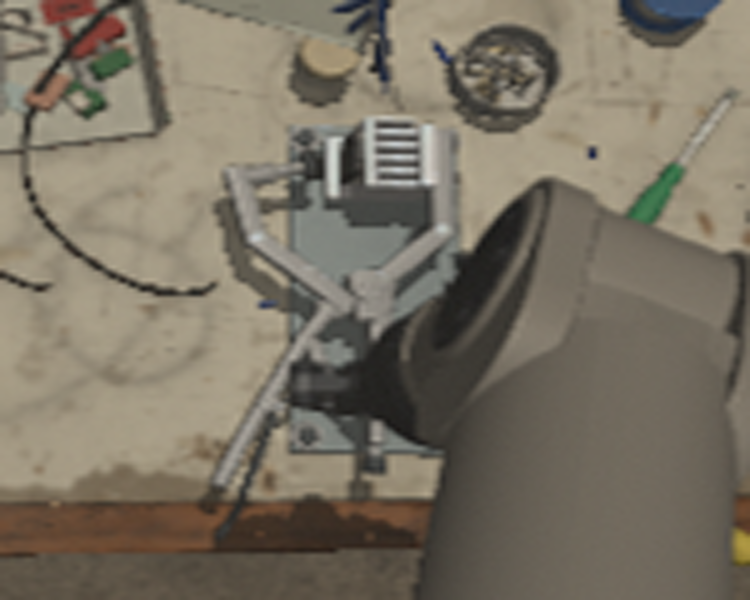

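```bash
python3 -c "
from station import bot
print(bot.hand_in())"
```

```text
the job is handed in; nothing more can be done
None
```

The job is done and handed in at about 19 s of the 54 s allowed; handing in gave no verdict.

- **Seating:** I lowered the heat sink into the finned jaw. The wrist picture showed all five blades among the six fins, and the force reading rose when the sink met the ledge.
- **Locking:** I squeezed the handles together to about 40 mm and then let go. The clamp stayed locked by itself for about 3 s with the pad on the module. The grip point measured 36 mm from the comb seat, which is the locked value.
- **Release:** I pushed the lever in +y and the clamp sprang open. The grip point then measured 68 mm against 65 mm expected for open. The last pictures show the pad well back from the module and the heat sink still standing in the jaw.
- **Surroundings:** The driver, pot and relay looked unmoved in the last pictures, and no contact force was left on the arm. I did not check the battery, green board or small black heat sink again; the arm did not go near them after lifting the heat sink.

One disagreement: the top camera's network put the heat sink about 14 mm away from where the wrist camera did. I used the wrist measurement, and the grasp came out well centred.

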